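Put a sample tube under the flip-over label magnifier

TASK

Flip the spring-loaded magnifier of the label viewer up past its snap point so that it springs open against its back stop and let it go. Then lift the large capped tube off its rest and lay it, without dropping it, in the viewer's two V blocks with its cap pointing away from the hinge and its middle at the middle of the cradle. Finally flip the magnifier back down over the tube so that it snaps fully shut, and leave the jar, the bottle and the carton where they are.

Things in the scene. Friction and masses are not known exactly. Their poses are not given: they have to be found in the camera images.
- cradle (a point): Middle of the label viewer's cradle, 45 mm above the table: where the middle of the laid tube's barrel belongs. Axes: x level along the cradle from the hinge end to the open end (where the cap belongs), y level across, z up. The end stop, a plate 36 mm wide with its top 55 mm above the table, has its face 64 mm behind this point (-x).
- stand: The label viewer, fixed to the table; origin on the table under the cradle's middle, same axes. White base 200 x 80 x 10 mm (x from -115 to +85 mm). Two grey V blocks (90 degree V, 16 mm long, 42 mm wide, tops 44 mm above the table) centred at x = -36 and +36 mm, with 56 mm free between them for the fingers. Start position and yaw vary.
- hinge (a point): Middle of the magnifier's hinge axis, 90 mm above the table and 85 mm behind the cradle's middle (-x). Axes as the cradle's: the hinge axis is y. Two upright cheeks (to 110 mm above the table, outer faces 76 mm apart) carry it.
- lens (a joint): Angle of the magnifier, rad. 0: shut, level over the cradle (stop; the start); 2.0: fully open, leaning back past vertical (stop). A bistable spring pushes it from the snap point, about 1.0, to whichever stop is on its side: nothing at the snap point, rising to 0.5 N m at the stops (about 4 N at the tab). It does not stay part-way.
- lens_tab (a point): Centre of the magnifier's grip tab: a black disc on edge, 28 mm across, 10 mm thick, flat faces across the hinge axis; pinched on them it can pivot between the fingers as it is led round the hinge. 140 mm from the hinge axis: at angle a it is 140 cos(a) mm ahead of it (cradle x) and 140 sin(a) mm above it. Black frame with clear pane, 64 mm wide, 8 mm thick, ends 110 mm from the axis.
- tube_mid (a point): Middle of the large capped tube's barrel, on its axis. Pale barrel 26 mm across and 105 mm long with paper label and rounded end; cap 34 mm across, 25 mm long; 130 mm over all, about 55 g. x runs towards the cap, which begins 52.5 mm ahead; the rounded end is 52.5 mm behind. Starts level in the rest, axis 40 mm above the table.
- rest: White rest fixed to the table, on which the tube starts: base 110 x 60 x 6 mm, two V blocks (16 mm long, 42 mm wide, tops 39 mm above the table) 36 mm either side of its middle along x, 56 mm free between them. Origin at the centre of its underside, x along the tube.
- tube_cap (a point): The middle of the tube's cap, 65 mm from the middle of the barrel, on the axis.
- jar: Bystander: blue jar with red lid, 58 mm across, 68 mm high. Origin at the centre of its underside.
- bottle: Bystander: glass bottle, 72 mm across, 170 mm high. Origin at the centre of its underside.
- carton: Bystander: cardboard carton 80 x 130 x 50 mm. Origin at the centre of its underside.
Mind the look-alikes: they are no part of the job. There is more than one size of the part that bears tube_mid; the job needs the smallest.

How it is judged:
By the outcome, as a careful person would: the job done as asked, in the order asked, and still so for the second after the job is handed in, with the robot touching nothing.
It also fails if it takes over 72 s, if anything falls off the work surface, if the arm or the gripper's body presses on something with over 40 N, if the wrist force passes 120 N, or if a joint passes its speed limit or range.

ROBOT

A 6-joint arm with a two-finger parallel gripper is mounted at the origin on the work surface. World frame = base frame: x ahead of the robot, y to its left, z up, the work surface at z = 0. Lengths are in m, angles in degrees, forces in N, time in s.
With the tool pointing down it reaches from about 0.35 to 0.875 m from the base axis. Payload 4.2 kg.
Tool frame: the origin (TCP) lies between the finger pads; the fingertips stand 8 mm ahead of it and the grasp point (between the pads) lies 11 mm behind it; z points along the fingers, y is the line along which they close (so a half turn about z gives the same grasp; the last joint's range is limited). The gripper opens to 87 mm and grips with 3 to 60 N. Pads are 19 mm wide; open, the fingers measure 117 mm over their backs; the gripper's body (75 mm by 190 mm) begins 51 mm behind the grasp point.
Start: joints at [81.795, 22.042, 0.453, 0, -68.411, -14.817], TCP at [0.244, 0.575, 0.231] pointing down, gripper open.
Joint ranges: [-179.83, 179.83], [-69.29, 118.12], [-61.27, 80.66], [-181.25, 117.63], [-171.15, -9.14], [-177.46, 177.46]. Speed limits (degrees/s): [159.86, 159.86, 180, 180, 180, 180].

INTERFACE

Orientations are given as a 3x3 rotation matrix whose columns are the frame's x, y, z axes.
In Python, from station import sense, capture, camera_model, finish_job, find_in gives the robot as it stands. The module is installed in compiled form; this text tells all that it offers.
- The arm moves only by the tool arm_command, never from a script. Its argument "motion" is a list of rows, each a list of 7 numbers: the finger opening in mm, from 0 to 87, then the shift along the tool's x, y, z in mm, then the turn, a rotation vector about the tool's x, y, z in rad. In form: [[jaw, dx, dy, dz, rx, ry, rz], ...]. A call has 1 to 8 rows; each row shifts and turns the commanded pose from where the row before left it, along the tool's axes as they then stand; what a row does not reach is not made up. A row lasts 1/10 s, in which the tool goes at most 50 mm and 8.59 degrees, less where a joint would pass 70% of its speed; a pose out of reach is approached as far as the arm can. A call with a gripper value outside its range is refused whole. The fingers move at their own pace and stop on an object; the grip force is fixed at half the most. Time passes only in rows, so rows that do not move let the fingers close. It gives the time, the measured TCP pose, the force, the opening and the grip force at its end, in the units of the state.
- sense(): the state, without advancing time (a new reading comes with each control period).
- capture(name): name is "scene" or "top"; returns the picture (480x640x3 uint8, red, green, blue); there is no depth.
- camera_model(name): a dict with "fx", "fy", "cx", "cy" (pixels), "R" (3x3) and "t" (3): a world point X has camera coordinates R X + t. Camera axes: x right, y down, z forward; pixel columns grow to the right and rows downward; lengths in m; the calibration is good to about 2 mm. A picture is of the moment at which its call begins. camera_model takes no time and is no camera call.
- finish_job(): hands the job in; it is judged then, once.
Trained networks look in the newest picture that a camera, given by its name, has taken for a name from the list of things; names that differ only in an ending like _2 or _b are one class to them, and where a whole thing is asked for, a point or a joint stands for the part that bears it (a point fixed in the world has none). Each returns a list of dicts, best first, with "p" (0 to 1); they miss things now and then, are a little off and sometimes report something else, mostly with a low value. They report only what shows in the picture. A call takes as long as a camera call. They do not tell look-alikes from the thing itself.
- find_in(target, camera): "location" ([row, column] in pixels, amid what is visible of it).
The state is a dict: "time_s": time; "joints": joint angles; "joint_velocities": joint speeds; "effort": joint torques, N m; "tcp_pos": TCP position; "ee_rot": TCP orientation; "wrist_force": force on the tool from outside, world axes, zero at the start; "moment": the same for the moment, N m; "gripper_width": opening from 0.0 (shut) to 1.0 (fully open); "gripper_force": force on a finger pad.
Only numpy, scipy, OpenCV 4.12 (cv2) and the standard library are available. Lean on these libraries where they do the work, as an engineer would, in place of code of your own. Each camera call takes 0.05 s, during which the arm holds its last target. There are 200 camera calls.

## Working session

There is one attempt and no reset: what is moved stays moved. The work goes in short steps, Python scripts to look and compute and a tool call to move; the robot and the scene stay as the last step left them, time stands still between calls to the robot, and variables do not carry over. Pictures are saved under pics/ and viewed, at most 10 in all, crops included, and the job is handed in when it is done.

Besides the shell and the picture viewer there is one more tool, called as name(argument=value, ...) on one line, values as JSON. arm_command: Moves the arm, as the interface text tells. Its arguments: {"type":"object","properties":{"motion":{"type":"array"}},"required":["motion"]}

```bash
mkdir -p pics
cat > h.py <<'E'
import numpy as np, cv2
from station import *
def cap(n,f):
    im=capture(n); cv2.imwrite(f'pics/{f}.png',im[:,:,::-1]); return im
def ray(n,rc):
    m=camera_model(n); R=np.array(m['R']); t=np.array(m['t'])
    d=R.T@np.array([(rc[1]-m['cx'])/m['fx'],(rc[0]-m['cy'])/m['fy'],1]); return -R.T@t,d
def atz(n,rc,z):
    c,d=ray(n,rc); return c+d*(z-c[2])/d[2]
def proj(n,X):
    m=camera_model(n); p=np.array(m['R'])@np.array(X)+np.array(m['t']); return [round(float(m['cy']+m['fy']*p[1]/p[2]),1),round(float(m['cx']+m['fx']*p[0]/p[2]),1)]
def tri(rs):
    A=np.zeros((3,3));b=np.zeros(3)
    for c,d in rs:
        d=d/np.linalg.norm(d);P=np.eye(3)-np.outer(d,d);A+=P;b+=P@c
    return np.linalg.solve(A,b)
E
python3 - <<'E'
from h import *
np.set_printoptions(precision=3,suppress=True)
for n in('top','scene'):
    cap(n,n+'0'); print(n,ray(n,[240,320]))
    for t in('stand','lens_tab','lens','tube_mid','tube_cap','rest','jar','bottle','carton'):
        print(t,[([round(x) for x in d['location']],round(d['p'],2)) for d in find_in(t,n)][:5])
E
```

```text
top (array([0.286, 0.046, 1.373]), array([ 0.227,  0.012, -0.974]))
stand [([275, 460], 0.78)]
lens_tab [([273, 467], 0.64)]
lens [([271, 464], 0.92)]
tube_mid [([284, 346], 0.91), ([254, 261], 0.64), ([335, 251], 0.56)]
tube_cap [([336, 249], 0.8), ([254, 261], 0.73), ([286, 346], 0.69), ([275, 462], 0.58)]
rest [([258, 270], 0.84), ([273, 466], 0.57)]
jar [([196, 332], 0.68)]
bottle [([264, 145], 0.58)]
carton [([213, 495], 0.68)]
scene (array([0.98 , 0.378, 0.936]), array([-0.429, -0.319, -0.845]))
stand [([175, 206], 0.82)]
lens_tab [([164, 204], 0.83)]
lens [([161, 206], 0.91)]
tube_mid [([228, 431], 0.82), ([227, 311], 0.78)]
tube_cap [([288, 381], 0.92), ([223, 313], 0.92), ([232, 431], 0.83), ([299, 369], 0.26)]
rest [([300, 369], 0.92)]
jar [([311, 269], 0.82), ([338, 515], 0.25)]
bottle [([339, 514], 0.6)]
carton [([211, 140], 0.98)]
```

View pics/top0.png

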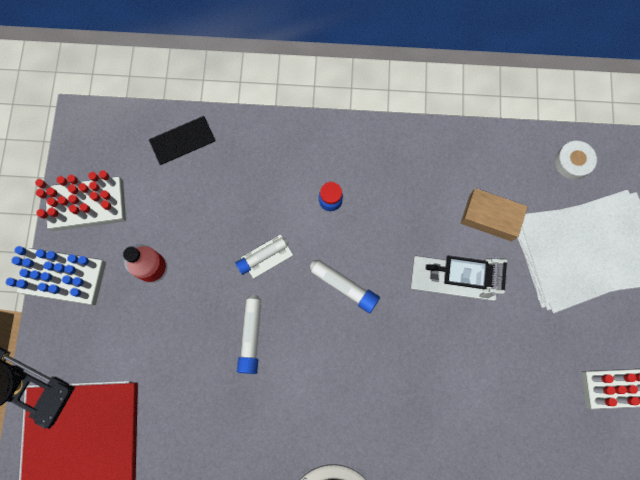

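View pics/scene0.png

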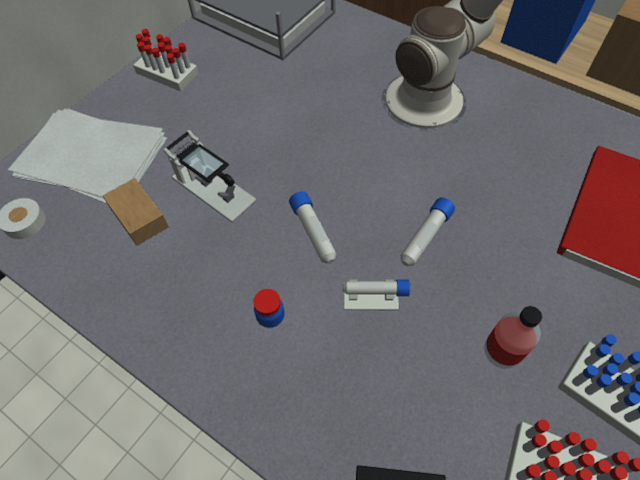

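The top view shows three tubes: on the rest (262,255), loose at (345,286) and loose at (249,335). The one on the rest is the shortest and lies level in V blocks, so it fits; the other two are longer and lie on the table. The viewer's hinge is at about (500,275) and its tab at about (435,268). I'll confirm this in one enlarged crop.

Run:
```python
from h import *
t=cv2.imread('pics/top0.png'); s=cv2.imread('pics/scene0.png')
a=cv2.resize(t[225:285,225:305],(400,300),interpolation=3) # x5
b=cv2.resize(t[245:305,405:510],(0,0),fx=3.8,fy=3.8,interpolation=3); 
b=cv2.copyMakeBorder(b,0,300-b.shape[0],0,400-b.shape[1],0)
c=cv2.resize(s[265:325,335:415],(400,300),interpolation=3)
d=cv2.resize(s[125:225,160:260],(300,300),interpolation=3); d=cv2.copyMakeBorder(d,0,0,0,100,0)
cv2.imwrite('pics/crop1.png',np.vstack([np.hstack([a,b]),np.hstack([c,d])]))
```

```text
(no output)
```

View pics/crop1.png

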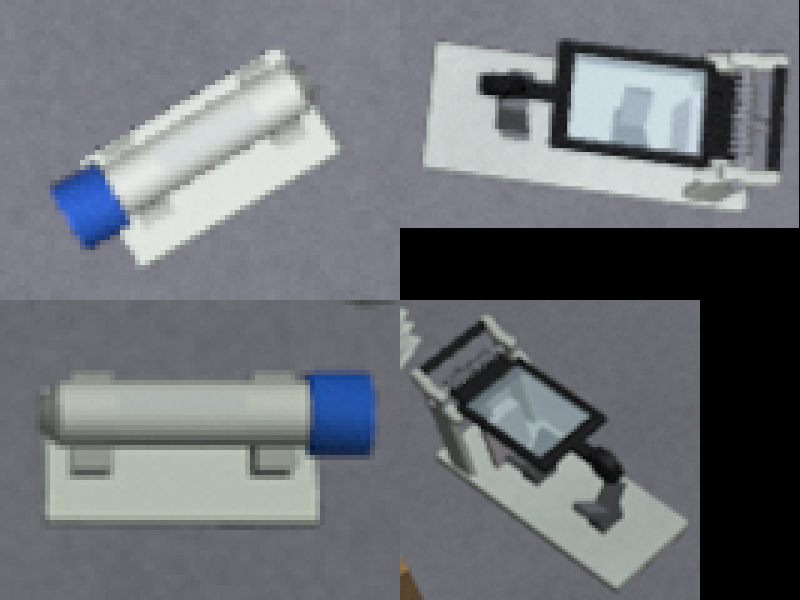

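Run:
```python
from h import *
np.set_printoptions(precision=4,suppress=True)
a=lambda n,r,c,z:atz(n,[r,c],z)[:2]
ce=[a('top',268.8,239.2,.04),a('scene',288,410,.04)]; re=[a('top',241.4,287,.04),a('scene',287.4,343,.04)]
print('cap end',ce,'round',re)
for i in(0,1):
    d=ce[i]-re[i];L=np.linalg.norm(d);print('L',L,'yaw',np.degrees(np.arctan2(d[1],d[0])),'mid',re[i]+d/L*.0525)
A=[a('top',256.1,414.7,.01),a('scene',221.7,232.3,.01)];B=[a('top',288.4,411.6,.01),a('scene',199,255.7,.01)]
C=[a('top',299.7,495.8,.01)];D=[a('scene',177.3,172.3,.01)]
print('openA(+x)',A,'openB',B,'hingeB',C,'hingeA',D)
print('tab',a('top',267.1,430.5,.09),a('scene',179,229.3,.09),tri([ray('top',[267.1,430.5]),ray('scene',[179,229.3])]))
for o,h in((B[0],C[0]),(A[1],D[0])):
    d=o-h;print(np.linalg.norm(d),np.degrees(np.arctan2(d[1],d[0])))
s=sense();print(s['tcp_pos'],s['ee_rot'])
```

```text
cap end [array([0.5184, 0.2442]), array([0.5172, 0.2498])] round [array([0.5895, 0.139 ]), array([0.5903, 0.1408])]
L 0.1269740233604272 yaw 124.03893930527295 mid [0.5601 0.1825]
L 0.131200476042344 yaw 123.8741681160682 mid [0.561  0.1844]
openA(+x) [array([ 0.5785, -0.1632]), array([ 0.5804, -0.1578])] openB [array([ 0.501 , -0.1578]), array([ 0.5027, -0.1542])] hingeB [array([ 0.4859, -0.3546])] hingeA [array([ 0.5633, -0.3551])]
tab [ 0.5385 -0.1866] [ 0.5342 -0.1879] [ 0.5371 -0.1851  0.0951]
0.19730156529780535 85.63112992557633
0.19807586230324709 85.04028887104361
[0.2444 0.5752 0.2305] [[ 0.9204 -0.3911 -0.    ]
 [-0.3911 -0.9204  0.    ]
 [-0.     -0.     -1.    ]]
```

The crop confirms the smallest tube lies in the rest, with its mid at about (0.560, 0.183) and its cap at yaw 124°. The stand's yaw is about 85.4° with the cradle at about (0.534, -0.242), and the tab is about 55 mm ahead of it, which fits the given sizes. Next is moving above the tab.

```bash
cat >> h.py <<'E'
def Rv(yaw):
    y=np.radians(yaw);c,s=np.cos(y),np.sin(y);return np.array([[c,s,0],[s,-c,0],[0,0,-1]])
def plan(p,yaw,n,jaw,p0=None,y0=None):
    s=sense();p0=np.array(s['tcp_pos'] if p0 is None else p0);R=np.array(s['ee_rot'])
    if y0 is None:y0=np.degrees(np.arctan2(R[1,0],R[0,0]))
    dy=(yaw-y0+180)%360-180; st=(np.array(p)-p0)/n*1000
    for i in range(n):
        d=Rv(y0+dy*i/n).T@st; print([jaw]+[round(float(x),1) for x in d]+[0,0,round(float(-np.radians(dy)/n),4)],end=',' if (i+1)%8 else '\n')
    print()
U=np.array([np.cos(np.radians(85.4)),np.sin(np.radians(85.4)),0]);CR=np.array([.534,-.242,0])
E
python3 -c "
from h import *
plan([.538,-.187,.22],-94.6,18,87)"
```

```text
[87, 31.6, 32.6, 0.6, 0, 0, 0.0694],[87, 33.8, 30.3, 0.6, 0, 0, 0.0694],[87, 35.8, 27.9, 0.6, 0, 0, 0.0694],[87, 37.6, 25.4, 0.6, 0, 0, 0.0694],[87, 39.3, 22.7, 0.6, 0, 0, 0.0694],[87, 40.8, 19.9, 0.6, 0, 0, 0.0694],[87, 42.1, 17.0, 0.6, 0, 0, 0.0694],[87, 43.1, 14.1, 0.6, 0, 0, 0.0694]
[87, 44.0, 11.1, 0.6, 0, 0, 0.0694],[87, 44.7, 8.0, 0.6, 0, 0, 0.0694],[87, 45.1, 4.9, 0.6, 0, 0, 0.0694],[87, 45.3, 1.7, 0.6, 0, 0, 0.0694],[87, 45.4, -1.4, 0.6, 0, 0, 0.0694],[87, 45.1, -4.6, 0.6, 0, 0, 0.0694],[87, 44.7, -7.7, 0.6, 0, 0, 0.0694],[87, 44.1, -10.8, 0.6, 0, 0, 0.0694]
[87, 43.2, -13.8, 0.6, 0, 0, 0.0694],[87, 42.2, -16.8, 0.6, 0, 0, 0.0694],
```

arm_command(motion=[[87,32,33,0,0,0,0.07],[87,34,30,0,0,0,0.07],[87,36,28,0,0,0,0.07],[87,38,25,0,0,0,0.07],[87,39,23,0,0,0,0.07],[87,41,20,0,0,0,0.07],[87,42,17,0,0,0,0.07],[87,43,14,0,0,0,0.07]])

```text
time_s: 1.8
tcp_pos: [0.3754, 0.234, 0.2309]
ee_rot: [[0.57, -0.821, 0.001], [-0.821, -0.57, 0.001], [-0.0, -0.001, -1.0]]
wrist_force: [-0.1, -0.5, 0.0]
gripper_width: 0.998
gripper_force: 0.0
```

arm_command(motion=[[87,44,11,0,0,0,0.07],[87,45,8,0,0,0,0.07],[87,45,5,0,0,0,0.07],[87,45,2,0,0,0,0.07],[87,45,-1,0,0,0,0.07],[87,45,-5,0,0,0,0.07],[87,45,-8,0,0,0,0.07],[87,44,-11,0,0,0,0.07]])

```text
time_s: 2.6
tcp_pos: [0.5037, -0.1056, 0.2309]
ee_rot: [[0.046, -0.999, 0.001], [-0.999, -0.046, 0.0], [-0.0, -0.001, -1.0]]
wrist_force: [1.3, 1.3, 1.1]
gripper_width: 1.002
gripper_force: 0.0
```

arm_command(motion=[[87,43,-14,0,0,0,0.07],[87,42,-17,0,0,0,0.06],[87,0,0,0,0,0,0],[87,0,0,0,0,0,0]])

```text
time_s: 3.0
tcp_pos: [0.5353, -0.1892, 0.2299]
ee_rot: [[-0.083, -0.997, -0.001], [-0.997, 0.083, 0.0], [-0.0, 0.001, -1.0]]
wrist_force: [0.5, 1.9, 0.1]
gripper_width: 0.995
gripper_force: 0.0
```

Run:
```python
from h import *
np.set_printoptions(precision=4,suppress=True)
T=cap('top','top1');S=cap('scene','scene1')
s=sense();print(s['time_s'],s['tcp_pos'],s['ee_rot'],s['joints'])
a=cv2.resize(T[235:315,400:520],(0,0),fx=6.5,fy=6.5,interpolation=3)
cv2.imwrite('pics/c2.png',a[:,:,::-1])
plan([.538,-.187,.085],-94.6,3,87)
print('tcp px',proj('top',s['tcp_pos']))
```

```text
3.1 [ 0.5351 -0.1877  0.2305] [[-0.0802 -0.9968 -0.0003]
 [-0.9968  0.0802  0.0003]
 [-0.0002  0.0003 -1.    ]] [ -2.9674  16.4257  -7.853   -0.0148 -65.7379  -1.6287]
[87, -0.3, -0.9, 48.5, 0, 0, -0.0],[87, -0.3, -0.9, 48.5, 0, 0, -0.0],[87, -0.3, -0.9, 48.5, 0, 0, -0.0],
tcp px [255.9, 444.1]
```

View pics/c2.png

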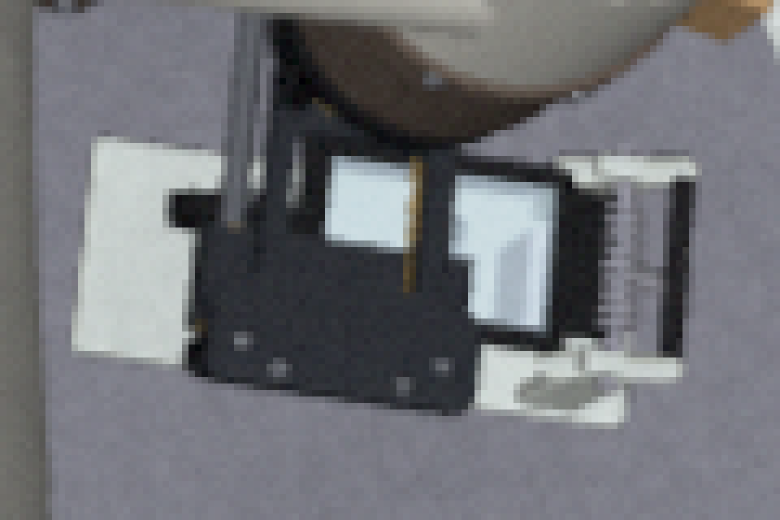

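The gripper is over the tab as planned; the tab is visible between the fingers at around crop (195,210). Descending and pinching.

arm_command(motion=[[87,0,-1,45,0,0,0],[60,0,-1,45,0,0,0],[60,0,-1,40,0,0,0],[50,0,0,20,0,0,0],[0,0,0,0,0,0,0],[0,0,0,0,0,0,0],[0,0,0,0,0,0,0],[0,0,0,0,0,0,0]])

```text
time_s: 3.9
tcp_pos: [0.5396, -0.1883, 0.0825]
ee_rot: [[-0.08, -0.997, 0.004], [-0.997, 0.08, -0.0], [0.0, -0.004, -1.0]]
wrist_force: [-0.6, 0.5, -0.3]
gripper_width: 0.446
gripper_force: 0.0
```

arm_command(motion=[[0,0,0,0,0,0,0],[0,0,0,0,0,0,0]])

```text
time_s: 4.1
tcp_pos: [0.5388, -0.1886, 0.0814]
ee_rot: [[-0.081, -0.997, 0.001], [-0.997, 0.081, -0.0], [-0.0, -0.001, -1.0]]
wrist_force: [0.2, 0.3, -0.6]
gripper_width: 0.261
gripper_force: 0.0
```

arm_command(motion=[[0,0,0,0,0,0,0],[0,0,0,0,0,0,0],[0,0,0,0,0,0,0],[0,0,0,0,0,0,0]])

```text
time_s: 4.5
tcp_pos: [0.5377, -0.1885, 0.0807]
ee_rot: [[-0.081, -0.997, -0.002], [-0.997, 0.081, 0.0], [0.0, 0.002, -1.0]]
wrist_force: [-3.8, 0.8, 4.0]
gripper_width: 0.115
gripper_force: 30.0
```

Run:
```python
import numpy as np
p=lambda a:np.array([140*np.cos(a),140*np.sin(a)])
A=np.linspace(0,1.6,17)
for a,b in zip(A,A[1:]): d=p(b)-p(a);print(round(b,1),[round(-d[0],1),0,round(-d[1],1)])
```

```text
0.1 [np.float64(0.7), 0, np.float64(-14.0)]
0.2 [np.float64(2.1), 0, np.float64(-13.8)]
0.3 [np.float64(3.5), 0, np.float64(-13.6)]
0.4 [np.float64(4.8), 0, np.float64(-13.1)]
0.5 [np.float64(6.1), 0, np.float64(-12.6)]
0.6 [np.float64(7.3), 0, np.float64(-11.9)]
0.7 [np.float64(8.5), 0, np.float64(-11.1)]
0.8 [np.float64(9.5), 0, np.float64(-10.2)]
0.9 [np.float64(10.5), 0, np.float64(-9.2)]
1.0 [np.float64(11.4), 0, np.float64(-8.1)]
1.1 [np.float64(12.1), 0, np.float64(-7.0)]
1.2 [np.float64(12.8), 0, np.float64(-5.7)]
1.3 [np.float64(13.3), 0, np.float64(-4.4)]
1.4 [np.float64(13.7), 0, np.float64(-3.1)]
1.5 [np.float64(13.9), 0, np.float64(-1.7)]
1.6 [np.float64(14.0), 0, np.float64(-0.3)]
```

The pinch is on: opening 10 mm, 30 N. Leading the tab round the arc.

arm_command(motion=[[0,0.7,0,-14,0,0,0],[0,2.1,0,-13.8,0,0,0],[0,3.5,0,-13.6,0,0,0],[0,4.8,0,-13.1,0,0,0],[0,0,0,0,0,0,0]])

```text
time_s: 5.0
tcp_pos: [0.5368, -0.1988, 0.1345]
ee_rot: [[-0.082, -0.997, -0.001], [-0.997, 0.082, 0.002], [-0.002, 0.001, -1.0]]
wrist_force: [-0.8, 4.9, -2.7]
gripper_width: 0.113
gripper_force: 30.0
```

Still gripped and following.

arm_command(motion=[[0,6.1,0,-12.6,0,0,0],[0,7.3,0,-11.9,0,0,0],[0,8.5,0,-11.1,0,0,0],[0,9.5,0,-10.2,0,0,0],[0,10.5,0,-9.2,0,0,0],[0,11.4,0,-8.1,0,0,0],[0,12.1,0,-7,0,0,0],[0,12.8,0,-5.7,0,0,0]])

```text
time_s: 5.8
tcp_pos: [0.5302, -0.2769, 0.2104]
ee_rot: [[-0.081, -0.997, -0.003], [-0.997, 0.081, 0.002], [-0.002, 0.003, -1.0]]
wrist_force: [-3.9, 2.6, 0.2]
gripper_width: 0.113
gripper_force: 30.0
```

arm_command(motion=[[0,13.3,0,-4.4,0,0,0],[0,13.7,0,-3.1,0,0,0],[0,0,0,0,0,0,0],[0,0,0,0,0,0,0]])

```text
time_s: 6.2
tcp_pos: [0.5278, -0.3058, 0.2184]
ee_rot: [[-0.082, -0.997, -0.003], [-0.997, 0.082, -0.001], [0.002, 0.002, -1.0]]
wrist_force: [-4.2, -0.4, 2.6]
gripper_width: 0.111
gripper_force: 30.0
```

arm_command(motion=[[50,0,0,0,0,0,0],[50,0,0,0,0,0,0],[50,0,0,0,0,0,0],[50,0,0,0,0,0,0],[50,0,0,0,0,0,0],[50,-10,0,-40,0,0,0],[87,-20,0,-40,0,0,0],[87,0,0,0,0,0,0]])

```text
time_s: 7.0
tcp_pos: [0.5345, -0.2745, 0.3055]
ee_rot: [[-0.078, -0.997, 0.013], [-0.997, 0.078, -0.005], [0.004, -0.013, -1.0]]
wrist_force: [-0.0, 0.7, -0.5]
gripper_width: 0.674
gripper_force: 0.0
```

Run:
```python
from h import *
S=cap('scene','scene2')
a=cv2.resize(S[90:250,120:330],(0,0),fx=3.5,fy=3.5,interpolation=3)
cv2.imwrite('pics/c3.png',a[:,:,::-1])
H=CR-.085*U+[0,0,.09]
for q in(0,1.0,2.0): print(q,proj('scene',H+U*.14*np.cos(q)+np.array([0,0,.14*np.sin(q)])))
s=sense();print(s['tcp_pos'])
plan([.5605,.1835,.20],-56,10,87)
```

```text
0 [180.4, 228.3]
1.0 [126.4, 194.8]
2.0 [93.1, 148.7]
[ 0.53322319 -0.27412393  0.30220764]
[87, -45.8, 0.9, 10.2, 0, 0, -0.0673],[87, -45.8, -2.2, 10.2, 0, 0, -0.0673],[87, -45.5, -5.3, 10.2, 0, 0, -0.0673],[87, -45.1, -8.3, 10.2, 0, 0, -0.0673],[87, -44.4, -11.3, 10.2, 0, 0, -0.0673],[87, -43.6, -14.3, 10.2, 0, 0, -0.0673],[87, -42.5, -17.2, 10.2, 0, 0, -0.0673],[87, -41.3, -20.0, 10.2, 0, 0, -0.0673]
[87, -39.8, -22.7, 10.2, 0, 0, -0.0673],[87, -38.2, -25.3, 10.2, 0, 0, -0.0673],
```

View pics/c3.png

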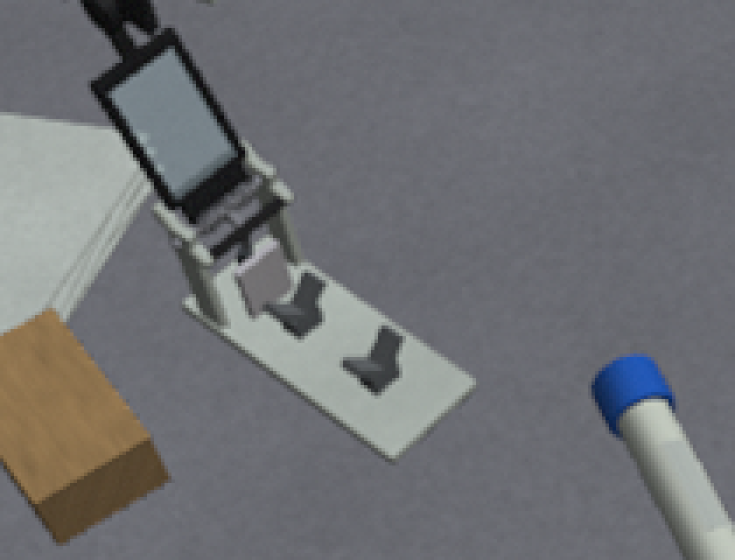

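The lens stands fully open: its tab is at about crop (115,10), i.e. (153,93), matching the prediction for 2.0 rad. Moving above the tube.

arm_command(motion=[[87,-46,1,10,0,0,-0.067],[87,-46,-2,10,0,0,-0.067],[87,-45,-5,10,0,0,-0.067],[87,-45,-8,10,0,0,-0.067],[87,-44,-11,10,0,0,-0.067],[87,-44,-14,10,0,0,-0.067],[87,-42,-17,10,0,0,-0.067],[87,-41,-20,10,0,0,-0.067]])

```text
time_s: 7.85
tcp_pos: [0.5524, 0.0919, 0.2169]
ee_rot: [[0.442, -0.897, -0.001], [-0.897, -0.442, -0.0], [-0.0, 0.001, -1.0]]
wrist_force: [1.0, -1.0, -0.1]
gripper_width: 0.997
gripper_force: 0.0
```

arm_command(motion=[[87,-40,-23,10,0,0,-0.067],[87,-38,-25,10,0,0,-0.07],[87,0,0,0,0,0,0],[87,0,0,0,0,0,0],[87,0,0,0,0,0,0]])

```text
time_s: 8.35
tcp_pos: [0.5586, 0.181, 0.1979]
ee_rot: [[0.557, -0.83, -0.001], [-0.83, -0.557, -0.001], [-0.0, 0.001, -1.0]]
wrist_force: [-0.1, -0.8, 0.4]
gripper_width: 0.996
gripper_force: 0.0
```

Run:
```python
from h import *
np.set_printoptions(precision=4,suppress=True)
T=cap('top','top3');S=cap('scene','scene3')
s=sense();print(s['time_s'],s['tcp_pos'])
V=np.array([-U[1],U[0],0])
pts=[CR+U*(x/1000)+V*(y/1000)+np.array([0,0,z/1000]) for x,y,z in [(36,21,44),(36,-21,44),(-36,21,44),(-36,-21,44),(-64,-18,55),(-64,18,55),(85,40,10),(85,-40,10),(-115,-40,10)]]
def mk(im,n,r0,r1,c0,c1,f,P):
    a=cv2.resize(im[r0:r1,c0:c1,::-1],(0,0),fx=f,fy=f,interpolation=3)
    for p in P:
        r,c=proj(n,p);cv2.circle(a,(int((c-c0+.5)*f),int((r-r0+.5)*f)),2,(0,0,255),-1)
    return a
a=mk(T,'top',245,305,405,510,3.8,pts);b=mk(S,'scene',125,225,160,260,3,pts)
D=np.array([np.cos(np.radians(124)),np.sin(np.radians(124)),0]);M=np.array([.5605,.1835,.04])
tp=[M,M+D*.0775,M-D*.0525]
c=mk(S,'scene',265,325,335,415,5,tp); d=mk(T,'top',225,285,225,305,5,tp)
o=np.zeros((600,800,3),np.uint8);o[:228,:399]=a;o[300:,:300]=b;o[:300,400:]=c;o[300:,400:]=d
cv2.imwrite('pics/c4.png',o)
plan([.5605,.1835,.029],-56,4,87)
```

```text
8.45 [0.5589 0.1806 0.1985]
[87, -0.4, -0.7, 42.4, 0, 0, -0.0008],[87, -0.4, -0.7, 42.4, 0, 0, -0.0008],[87, -0.4, -0.7, 42.4, 0, 0, -0.0008],[87, -0.4, -0.7, 42.4, 0, 0, -0.0008],
```

View pics/c4.png

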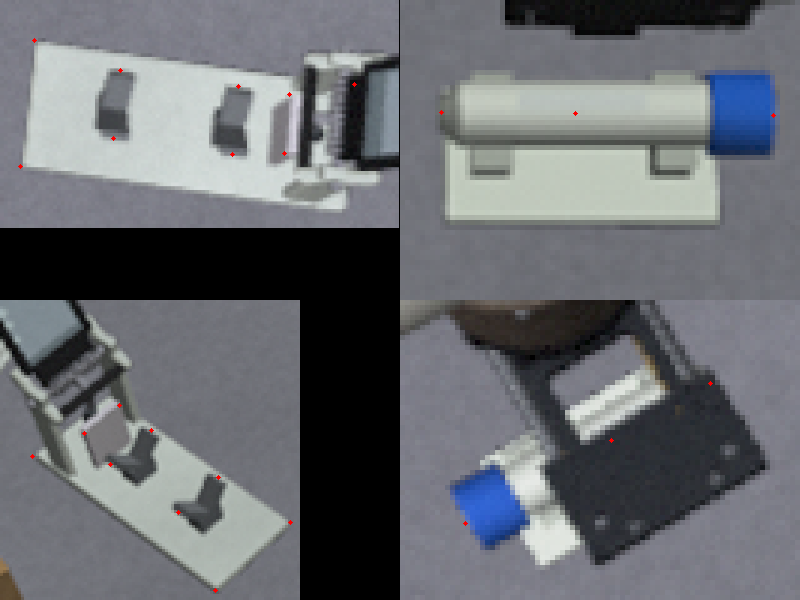

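The model points lie on the V blocks, end stop, base corners and tube ends within about 1 px (tube mid at crop (575,113)). Descending to grip the barrel.

arm_command(motion=[[87,0,-1,45,0,0,0],[87,-1,-1,45,0,0,0],[87,-1,-1,45,0,0,0],[87,0,0,20,0,0,0],[87,0,0,15,0,0,0],[0,0,0,0,0,0,0],[0,0,0,0,0,0,0],[0,0,0,0,0,0,0]])

```text
time_s: 9.25
tcp_pos: [0.5612, 0.1851, 0.0299]
ee_rot: [[0.558, -0.83, 0.003], [-0.83, -0.558, 0.001], [0.0, -0.003, -1.0]]
wrist_force: [0.1, -0.3, -0.5]
gripper_width: 0.81
gripper_force: 0.0
```

arm_command(motion=[[0,0,0,0,0,0,0],[0,0,0,0,0,0,0],[0,0,0,0,0,0,0],[0,0,0,0,0,0,0],[0,0,0,0,0,0,0],[0,0,0,0,0,0,0]])

```text
time_s: 9.85
tcp_pos: [0.5604, 0.1853, 0.0284]
ee_rot: [[0.558, -0.83, 0.001], [-0.83, -0.558, 0.0], [0.0, -0.001, -1.0]]
wrist_force: [-0.0, 0.5, -0.6]
gripper_width: 0.292
gripper_force: 30.0
```

Gripped (25.4 mm wide). Lifting straight up.

arm_command(motion=[[0,0,0,-10,0,0,0],[0,0,0,-25,0,0,0],[0,0,0,-35,0,0,0],[0,0,0,-40,0,0,0],[0,0,0,-30,0,0,0],[0,0,0,0,0,0,0],[0,0,0,0,0,0,0]])

```text
time_s: 10.55
tcp_pos: [0.56, 0.1852, 0.1694]
ee_rot: [[0.558, -0.83, 0.001], [-0.83, -0.558, 0.001], [-0.001, -0.002, -1.0]]
wrist_force: [0.1, -0.2, -1.3]
gripper_width: 0.287
gripper_force: 30.0
```

Run:
```python
from h import *
s=sense();print(s['time_s'],s['tcp_pos'],s['gripper_width'])
T=CR+[0,0,.16]
plan(T,-94.6,10,0)
```

```text
10.55 [0.5600191  0.18517721 0.16938063] 0.28702544547656433
[0, 34.0, 26.0, 0.9, 0, 0, 0.0672],[0, 35.7, 23.6, 0.9, 0, 0, 0.0672],[0, 37.2, 21.2, 0.9, 0, 0, 0.0672],[0, 38.5, 18.7, 0.9, 0, 0, 0.0672],[0, 39.7, 16.0, 0.9, 0, 0, 0.0672],[0, 40.7, 13.3, 0.9, 0, 0, 0.0672],[0, 41.5, 10.6, 0.9, 0, 0, 0.0672],[0, 42.1, 7.8, 0.9, 0, 0, 0.0672]
[0, 42.5, 4.9, 0.9, 0, 0, 0.0672],[0, 42.7, 2.0, 0.9, 0, 0, 0.0672],
```

arm_command(motion=[[0,17,13,0,0,0,0.03],[0,17,13,0,0,0,0.037],[0,36,24,1,0,0,0.067],[0,37,21,1,0,0,0.067],[0,39,19,1,0,0,0.067],[0,40,16,1,0,0,0.067],[0,41,13,1,0,0,0.067],[0,41,11,1,0,0,0.067]])

```text
time_s: 11.35
tcp_pos: [0.5399, -0.1164, 0.1607]
ee_rot: [[0.12, -0.993, -0.004], [-0.993, -0.12, 0.0], [-0.001, 0.004, -1.0]]
wrist_force: [1.4, 0.4, -1.3]
gripper_width: 0.289
gripper_force: 30.0
```

arm_command(motion=[[0,42,8,1,0,0,0.067],[0,42,5,1,0,0,0.067],[0,22,1,0,0,0,0.036],[0,20,1,0,0,0,0.033],[0,0,0,0,0,0,0],[0,0,0,0,0,0,0],[0,0,0,0,0,0,0]])

```text
time_s: 12.05
tcp_pos: [0.5324, -0.2408, 0.1596]
ee_rot: [[-0.079, -0.997, -0.002], [-0.997, 0.079, 0.001], [-0.0, 0.002, -1.0]]
wrist_force: [-0.2, 0.5, -1.0]
gripper_width: 0.294
gripper_force: 30.0
```

Run:
```python
from h import *
np.set_printoptions(precision=4,suppress=True)
T=cap('top','top4');S=cap('scene','scene4')
s=sense();p=np.array(s['tcp_pos']);R=np.array(s['ee_rot']);print(s['time_s'],p,R[:,0],s['gripper_width'])
# assumed tube pose: mid at grasp - 1.5 mm
u=-R[:,0];g=p-R[:,2]*.011
def mk(im,n,r0,r1,c0,c1,f,P):
    a=cv2.resize(im[r0:r1,c0:c1,::-1],(0,0),fx=f,fy=f,interpolation=3)
    for q in P:
        r,c=proj(n,q);cv2.circle(a,(int((c-c0+.5)*f),int((r-r0+.5)*f)),2,(0,0,255),-1)
    return a
P=[g+u*(x-1.5)/1000 for x in(-52.5,52.5,77.5)]
a=mk(S,'scene',90,190,150,283,6,P)
cv2.imwrite('pics/c5.png',a)
plan(CR+U*.0015+[0,0,.034],-94.6,5,0)
```

```text
12.15 [ 0.5328 -0.2406  0.1601] [-0.0784 -0.9969 -0.0002] 0.2823749770780754
[0, -0.0, -0.3, 25.2, 0, 0, 0.0004],[0, -0.0, -0.3, 25.2, 0, 0, 0.0004],[0, -0.0, -0.3, 25.2, 0, 0, 0.0004],[0, -0.0, -0.3, 25.2, 0, 0, 0.0004],[0, -0.0, -0.3, 25.2, 0, 0, 0.0004],
```

View pics/c5.png

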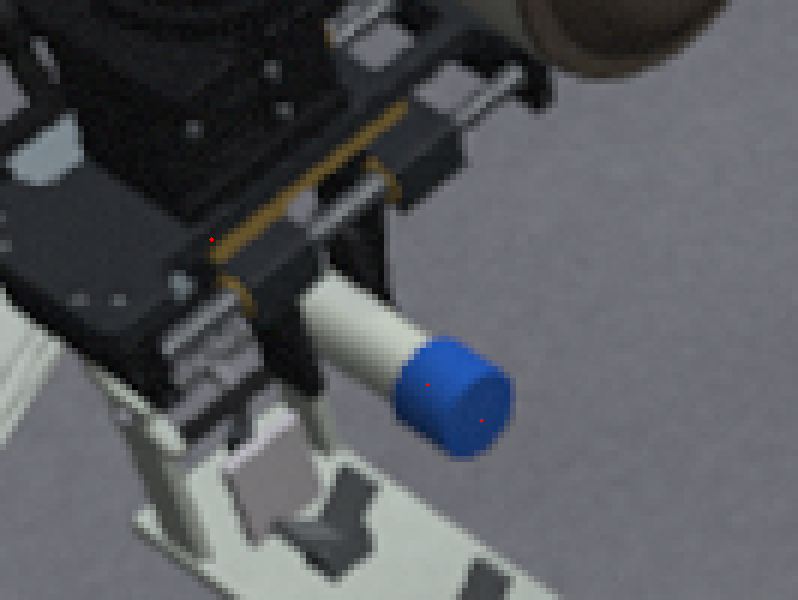

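The cap end face centre is at crop (485,415), 1 mm from the predicted marker, so the tube lies as assumed, cap to the open end. Lowering.

arm_command(motion=[[0,0,0,15,0,0,0],[0,0,-1,30,0,0,0],[0,0,0,30,0,0,0],[0,0,0,25,0,0,0],[0,0,0,12,0,0,0],[0,0,0,6,0,0,0],[0,0,0,0,0,0,0],[0,0,0,0,0,0,0]])

```text
time_s: 12.95
tcp_pos: [0.5348, -0.2418, 0.0436]
ee_rot: [[-0.079, -0.997, 0.002], [-0.997, 0.079, -0.001], [0.0, -0.002, -1.0]]
wrist_force: [-0.1, 0.5, -0.7]
gripper_width: 0.288
gripper_force: 30.0
```

arm_command(motion=[[0,-1,0,3,0,0,0],[0,0,0,3,0,0,0],[0,0,0,1.5,0,0,0],[0,0,0,0,0,0,0],[0,0,0,0,0,0,0],[0,0,0,0,0,0,0]])

```text
time_s: 13.55
tcp_pos: [0.534, -0.2407, 0.0349]
ee_rot: [[-0.08, -0.997, 0.0], [-0.997, 0.08, -0.0], [0.0, -0.0, -1.0]]
wrist_force: [-0.6, -0.4, 0.1]
gripper_width: 0.288
gripper_force: 30.0
```

arm_command(motion=[[0,0,0,1,0,0,0],[0,0,0,1,0,0,0],[0,0,0,0,0,0,0],[0,0,0,0,0,0,0]])

```text
time_s: 13.95
tcp_pos: [0.534, -0.2408, 0.034]
ee_rot: [[-0.079, -0.997, 0.0], [-0.997, 0.079, -0.0], [0.0, -0.0, -1.0]]
wrist_force: [-2.1, 1.7, 6.6]
gripper_width: 0.289
gripper_force: 30.0
```

Seated (6.6 N up, axis height 45 mm). Releasing and rising.

arm_command(motion=[[40,0,0,0,0,0,0],[87,0,0,0,0,0,0],[87,0,0,0,0,0,0],[87,0,0,0,0,0,0],[87,0,0,0,0,0,0],[87,0,0,0,0,0,0],[87,0,0,-10,0,0,0],[87,0,0,-30,0,0,0]])

```text
time_s: 14.75
tcp_pos: [0.5317, -0.2402, 0.071]
ee_rot: [[-0.081, -0.997, -0.007], [-0.997, 0.081, 0.002], [-0.001, 0.007, -1.0]]
wrist_force: [-0.3, -0.6, -0.5]
gripper_width: 0.93
gripper_force: 0.0
```

arm_command(motion=[[87,0,0,-50,0,0,0],[87,0,0,-50,0,0,0],[87,-40,0,-50,0,0,0],[87,-40,0,-50,0,0,0],[87,-40,0,-40,0,0,0],[87,0,0,0,0,0,0],[87,0,0,0,0,0,0]])

```text
time_s: 15.45
tcp_pos: [0.5418, -0.1423, 0.2881]
ee_rot: [[-0.078, -0.997, 0.003], [-0.997, 0.078, 0.0], [-0.001, -0.003, -1.0]]
wrist_force: [0.2, 0.5, -0.2]
gripper_width: 1.004
gripper_force: 0.0
```

Run:
```python
from h import *
np.set_printoptions(precision=4,suppress=True)
T=cap('top','top5');S=cap('scene','scene5')
s=sense();p=np.array(s['tcp_pos']);print(s['time_s'],p)
def mk(im,n,r0,r1,c0,c1,f,P):
    a=cv2.resize(im[r0:r1,c0:c1,::-1],(0,0),fx=f,fy=f,interpolation=3)
    for q in P:
        r,c=proj(n,q);cv2.circle(a,(int((c-c0+.5)*f),int((r-r0+.5)*f)),2,(0,0,255),-1)
    return a
C=CR+[0,0,.045]
P=[C+U*x/1000 for x in(-52.5,0,52.5,77.5)]
H=CR-.085*U+[0,0,.09];tab=H+U*.14*np.cos(2)+np.array([0,0,.14*np.sin(2)])
a=mk(S,'scene',80,220,130,270,4.2,P+[tab]);b=mk(T,'top',235,305,405,535,1.6*1,P+[tab])
o=np.zeros((588,800,3),np.uint8);o[:,:588]=a;o[:b.shape[0],588:588+b.shape[1]]=b
cv2.imwrite('pics/c6.png',o)
print('tab',tab,'rows to above it:')
plan(tab+[0,0,.07],-94.6,5,87)
```

```text
15.55 [ 0.5409 -0.1433  0.2855]
tab [ 0.5225 -0.3848  0.2173] rows to above it:
[87, 48.4, -0.2, -0.4, 0, 0, -0.0],[87, 48.4, -0.2, -0.4, 0, 0, -0.0],[87, 48.4, -0.2, -0.4, 0, 0, -0.0],[87, 48.4, -0.2, -0.4, 0, 0, -0.0],[87, 48.4, -0.2, -0.4, 0, 0, -0.0],
```

View pics/c6.png

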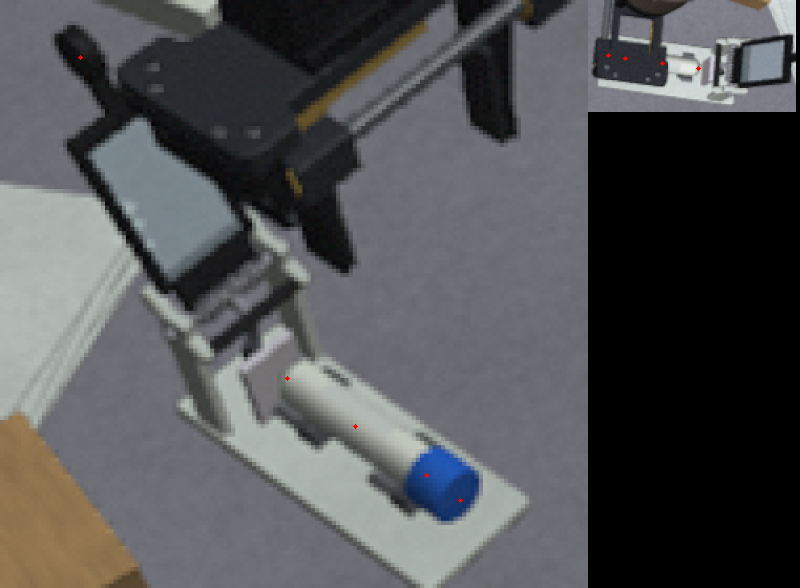

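The tube lies in the V blocks with its ends on the predicted points (cap face (460,497), mid (355,426)), and the tab is at the predicted (81,57). Going over the open tab.

arm_command(motion=[[60,24,0,0,0,0,0],[60,48,0,0,0,0,0],[60,48,0,0,0,0,0],[60,48,0,0,0,0,0],[60,48,-1,0,0,0,0],[60,26,0,0,0,0,0],[60,0,0,0,0,0,0],[60,0,0,0,0,0,0]])

```text
time_s: 16.35
tcp_pos: [0.5222, -0.3854, 0.2842]
ee_rot: [[-0.083, -0.997, -0.003], [-0.997, 0.083, 0.002], [-0.002, 0.003, -1.0]]
wrist_force: [0.5, -0.0, 0.3]
gripper_width: 0.691
gripper_force: 0.0
```

arm_command(motion=[[60,0,0,20,0,0,0],[60,0,0,30,0,0,0],[60,0,0,20,0,0,0],[60,0,0,8,0,0,0],[60,0,0,0,0,0,0],[60,0,0,0,0,0,0]])

```text
time_s: 16.95
tcp_pos: [0.524, -0.3844, 0.2095]
ee_rot: [[-0.079, -0.997, 0.001], [-0.997, 0.079, -0.001], [0.001, -0.001, -1.0]]
wrist_force: [-0.3, -0.5, 0.2]
gripper_width: 0.688
gripper_force: 0.0
```

arm_command(motion=[[0,0,0,0,0,0,0],[0,0,0,0,0,0,0],[0,0,0,0,0,0,0],[0,0,0,0,0,0,0],[0,0,0,0,0,0,0],[0,0,0,0,0,0,0],[0,0,0,0,0,0,0],[0,0,0,0,0,0,0]])

```text
time_s: 17.75
tcp_pos: [0.5211, -0.3844, 0.2082]
ee_rot: [[-0.081, -0.997, -0.005], [-0.997, 0.081, 0.001], [-0.001, 0.005, -1.0]]
wrist_force: [-5.4, 0.3, 2.0]
gripper_width: 0.113
gripper_force: 30.0
```

Run:
```python
import numpy as np
p=lambda a:np.array([140*np.cos(a),140*np.sin(a)])
A=np.linspace(2,0,21)
print([(round(float(b),1),round(float(-(p(b)-p(a))[0]),1),round(float(-(p(b)-p(a))[1]),1)) for a,b in zip(A,A[1:])])
```

```text
[(1.9, -13.0, -5.2), (1.8, -13.5, -3.9), (1.7, -13.8, -2.5), (1.6, -14.0, -1.1), (1.5, -14.0, 0.3), (1.4, -13.9, 1.7), (1.3, -13.7, 3.1), (1.2, -13.3, 4.4), (1.1, -12.8, 5.7), (1.0, -12.1, 7.0), (0.9, -11.4, 8.1), (0.8, -10.5, 9.2), (0.7, -9.5, 10.2), (0.6, -8.5, 11.1), (0.5, -7.3, 11.9), (0.4, -6.1, 12.6), (0.3, -4.8, 13.1), (0.2, -3.5, 13.6), (0.1, -2.1, 13.8), (0.0, -0.7, 14.0)]
```

Pinched (10 mm, 30 N). Leading it back down.

arm_command(motion=[[0,-13,0,-5.2,0,0,0],[0,-13.5,0,-3.9,0,0,0],[0,-13.8,0,-2.5,0,0,0],[0,-14,0,-1.1,0,0,0],[0,-14,0,0.3,0,0,0],[0,-13.9,0,1.7,0,0,0],[0,0,0,0,0,0,0]])

```text
time_s: 18.45
tcp_pos: [0.528, -0.3025, 0.2183]
ee_rot: [[-0.079, -0.997, -0.005], [-0.997, 0.079, -0.0], [0.001, 0.005, -1.0]]
wrist_force: [-4.9, -4.3, -1.3]
gripper_width: 0.115
gripper_force: 30.0
```

arm_command(motion=[[0,-13.7,0,3.1,0,0,0],[0,-13.3,0,4.4,0,0,0],[0,-12.8,0,5.7,0,0,0],[0,-12.1,0,7,0,0,0],[0,-11.4,0,8.1,0,0,0],[0,-10.5,0,9.2,0,0,0],[0,-9.5,0,10.2,0,0,0],[0,-8.5,0,11.1,0,0,0]])

```text
time_s: 19.25
tcp_pos: [0.5358, -0.2106, 0.1587]
ee_rot: [[-0.08, -0.997, -0.004], [-0.997, 0.08, 0.001], [-0.0, 0.004, -1.0]]
wrist_force: [-5.0, -4.5, -3.7]
gripper_width: 0.111
gripper_force: 30.0
```

arm_command(motion=[[0,-7.3,0,11.9,0,0,0],[0,-6.1,0,12.6,0,0,0],[0,-4.8,0,13.1,0,0,0],[0,-3.5,0,13.6,0,0,0],[0,-2.1,0,13.8,0,0,0],[0,0,0,5,0,0,0],[0,0,0,0,0,0,0],[0,0,0,0,0,0,0]])

```text
time_s: 20.05
tcp_pos: [0.5379, -0.1865, 0.0895]
ee_rot: [[-0.081, -0.997, -0.003], [-0.997, 0.081, 0.002], [-0.001, 0.003, -1.0]]
wrist_force: [-3.9, 2.6, -3.5]
gripper_width: 0.113
gripper_force: 30.0
```

arm_command(motion=[[60,0,0,0,0,0,0],[60,0,0,0,0,0,0],[60,0,0,0,0,0,0],[60,0,0,0,0,0,0],[60,0,0,0,0,0,0],[60,0,0,0,0,0,0],[60,0,0,-20,0,0,0],[60,0,0,-40,0,0,0]])

```text
time_s: 20.85
tcp_pos: [0.537, -0.187, 0.1477]
ee_rot: [[-0.081, -0.997, -0.008], [-0.997, 0.08, 0.001], [-0.001, 0.008, -1.0]]
wrist_force: [0.9, -0.4, 0.3]
gripper_width: 0.671
gripper_force: 0.0
```

arm_command(motion=[[60,-40,0,-40,0,0,0],[60,-45,0,-40,0,0,0],[60,-45,0,-20,0,0,0],[60,-45,0,0,0,0,0],[60,-45,0,0,0,0,0],[60,-20,0,0,0,0,0],[60,0,0,0,0,0,0],[60,0,0,0,0,0,0]])

```text
time_s: 21.65
tcp_pos: [0.5573, 0.0398, 0.2387]
ee_rot: [[-0.079, -0.997, -0.0], [-0.997, 0.079, -0.0], [0.0, 0.0, -1.0]]
wrist_force: [0.2, -0.6, -0.0]
gripper_width: 0.69
gripper_force: 0.0
```

Run:
```python
from h import *
T=cap('top','top6');S=cap('scene','scene6')
def mk(im,n,r0,r1,c0,c1,f,P):
    a=cv2.resize(im[r0:r1,c0:c1,::-1],(0,0),fx=f,fy=f,interpolation=3)
    for q in P:
        r,c=proj(n,q);cv2.circle(a,(int((c-c0+.5)*f),int((r-r0+.5)*f)),2,(0,0,255),-1)
    return a
P=[CR+U*.055+[0,0,.09],CR+U*.0775+[0,0,.045]]
a=mk(S,'scene',110,230,120,270,4,P);b=mk(T,'top',185,315,400,530,1.5,P)
o=np.zeros((480,800,3),np.uint8);o[:,:600]=a;o[:b.shape[0],600:600+b.shape[1]]=b
cv2.imwrite('pics/c7.png',o)
print(sense()['time_s'],sense()['tcp_pos'])
```

```text
21.75 [0.55724034 0.03878269 0.23874163]
```

View pics/c7.png

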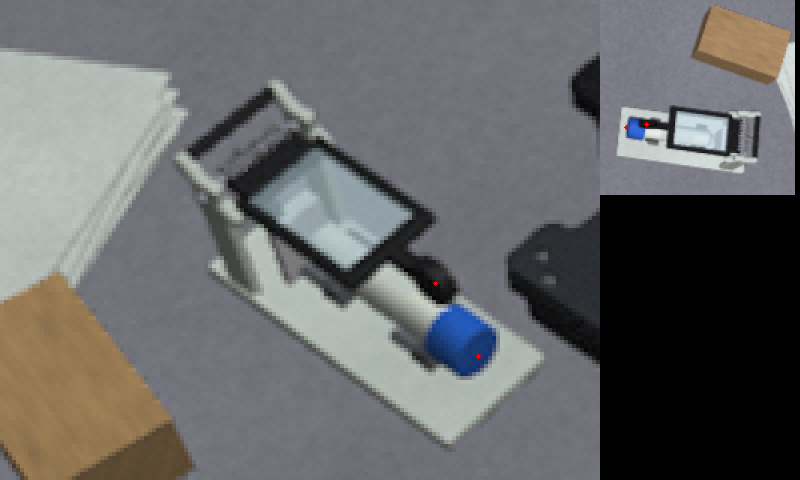

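The magnifier is shut: its tab is on the predicted point (436,283). The tube lies underneath with its cap outward (478,356), and the gripper is clear. Handing in.

```bash
python3 -c "
from station import finish_job
print(finish_job())"
```

```text
the job is handed in; nothing more can be done
None
```

I flipped the magnifier open, laid the smallest tube in the V blocks with its cap away from the hinge, snapped the magnifier shut over it and handed the job in at about 22 s; the jar, the bottle and the carton were not touched.

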